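# Fill the density basket with stone and lift it by its bail

### The job

Take the scoop by its black grip, scoop up crushed stone from the steel pan and tip at least four of the six pieces into the wire basket, spilling none on the table, then stand the scoop back on the table on its flat bottom. Then lift the basket by the red grip of its swinging bail, at least 10 cm out of its dish, and hold it there level and still: the program finishes while holding it up, as if ready to be hooked under the balance. Leave the other things on the table alone.

Things in the scene. Friction and masses are not known exactly. Their poses are not given: they have to be found in the camera images.
- pan: Long narrow sheet-steel sample pan (riffle-box receiver), fixed to the table, open on top. Inside 230 long (its x) by 74 wide (its y), floor 2 thick, walls 2 thick and 40 high over the table. Origin under its centre at table height. The stones start on its +x half (x from +5 to +108 mm); its -x half is empty, so that the scoop can be set down in there.
- stone_1: One of six pieces of crushed grey stone in the pan, about 23 x 21 x 17 mm, 11 to 17 g, faceted, does not roll far; origin at its middle.
- stone_2: One of six pieces of crushed grey stone in the pan, about 23 x 21 x 17 mm, 11 to 17 g, faceted, does not roll far; origin at its middle.
- stone_3: One of six pieces of crushed grey stone in the pan, about 23 x 21 x 17 mm, 11 to 17 g, faceted, does not roll far; origin at its middle.
- stone_4: One of six pieces of crushed grey stone in the pan, about 23 x 21 x 17 mm, 11 to 17 g, faceted, does not roll far; origin at its middle.
- stone_5: One of six pieces of crushed grey stone in the pan, about 23 x 21 x 17 mm, 11 to 17 g, faceted, does not roll far; origin at its middle.
- stone_6: One of six pieces of crushed grey stone in the pan, about 23 x 21 x 17 mm, 11 to 17 g, faceted, does not roll far; origin at its middle.
- scoop: Loose flat-bottomed polished scoop, 190 g, standing on the table. Origin under the middle of the blade; x out of the mouth, z up. Blade 66 wide; thin lip at x = +46; floor 2 thick; sides 31 high at the back, 14 near the mouth; back wall at x = -43, with the neck of the black bar grip reaching to x = -58 below 40 mm height. Stones slide on the sheet when it slopes 20 degrees or more.
- scoop_grip (a point): Middle of the scoop's black bar grip: at (-95, 0, 72) mm in the scoop's frame. The bar is 14 wide (scoop y), 20 high, and runs from x = -144 to -54; pinch it across y from above.
- scoop_load (a point): Middle of the scoop's load space, 12 mm over its bottom, at x = +5 mm in the scoop's frame.
- drip_dish: Round white plastic drip dish, 136 across, 18 high, fixed to the table, inner floor 5 mm up; the basket stands in it with 5 mm play all round. Origin under its centre. Behind the work, from about x = 0.64 m, stands the black machine, its bed some 0.15 m high, with a post up to 0.35 m at x = 0.67, y = 0.13 and a tall cabinet on the left: keep gripper and wrist clear of it.
- basket: Loose round steel wire basket, 116 across, 62 high, 310 to 480 g with its bail, open on top, standing in the drip dish. Origin at the middle of its bottom; z up; its y axis runs through the two bail pivots, which are 72 mm above the bottom (ears stand 10 mm over the rim). Its bail leans towards its +x side and leaves the mouth open.
- basket_in (a point): Middle of the space inside the basket, 22 mm over its bottom (inside radius 53 mm).
- bail (a joint): Lean of the basket's wire bail about the pivots, rad: 0 upright, positive towards the basket's +x. Stops at +0.62 and -0.62; it swings easily and falls to a stop when let go. The lifted basket hangs from the pivots and tilts if the stones lie far to one side.
- bail_grip (a point): Middle of the round red grip of the bail, 64 mm from the pivot axis. The grip is 14 thick and 60 long and lies along the basket's y; pinch it across from above. It is about 141 mm over the table with the bail upright and 129 mm when it leans on its stop, 37 mm to the side.
- sample_tin: closed round aluminium tin, 56 across, 40 high; a bystander behind the work
- empty_tin: open round aluminium tin of brown soil, 54 across, 38 high; a bystander behind the work
- slotted_weight: black cast slotted weight, 70 across, 17 high; a bystander left of the work
- spanner: steel combination spanner, 161 long, 8 high; a bystander lying at the front edge
- gauge: dial indicator lying on its back, 108 x 57, 21 high; a bystander right of the work

How it is judged:
By the outcome, as a careful person would: the job done as asked, in the order asked, and still so for the second after the job is handed in, while the arm keeps its last pose, push and grip.
It also fails if it takes over 72 s, if anything falls off the work surface, if the arm or the gripper's body presses on something with over 40 N, if the wrist force passes 120 N, or if a joint passes its speed limit or range.

### The arm

A 7-joint arm with a two-finger parallel gripper is mounted at the origin on a cart in front of the work surface, level with it; the furniture and walls round the work are solid. World frame = base frame: x ahead of the robot, y to its left, z up, the work surface at z = 0. Lengths are in m, angles in rad, forces in N, time in s.
With the tool pointing down it reaches from about 0.425 to 0.875 m from the base axis. Payload 4.7 kg.
Tool frame: the origin (TCP) lies midway between the tips of the shut fingers; the grasp point (between the pads) lies 19 mm behind it; z points along the fingers, y is the line along which they close (so a half turn about z gives the same grasp; the last joint's range is limited). The gripper opens to 87 mm and grips with 3 to 60 N. Pads are 19 mm wide; open, the fingers measure 117 mm over their backs; the gripper's body (75 mm by 190 mm) begins 51 mm behind the grasp point.
Start: joints at [1.119, 0.321, -0.07, 1.45, 0.023, 1.371, -0.057], TCP at [0.292, -0.581, 0.223] pointing down, gripper open.
Joint ranges: [-2.86, 2.86], [-0.3, 2.09], [-1.38, 1.24], [0.06, 2.45], [-1.56, 4.7], [0.09, 2.05], [-2.69, 2.69]. Speed limits (rad/s): [2.57, 2.57, 3.14, 3.14, 3.14, 3.14, 3.14].

### API

Orientations are given as a rotation vector (axis times angle).
In Python, from bench import monitor, cams, workorder gives the robot as it stands.
- The arm moves only by the tool move_arm, never from a script. Its arguments are lists of equal length, an entry for each row: "slide": the shift along the tool's x, y, z in cm, a list of three; "roll": the turn about the tool's z in rad. In form: {"slide": [[dx, dy, dz], ...], "roll": [roll, ...]}. A call has 1 to 20 rows; each row is the pose to reach, as a shift and turn from the pose commanded when the call began, along the tool's axes at that moment; what a row does not reach only later rows make up. A row lasts 1/10 s, in which the tool goes at most 50 mm and 8.59 degrees, less where a joint would pass 70% of its speed; a pose out of reach is approached as far as the arm can. A call with a gripper value outside its range is refused whole. "gripper" is the finger opening in cm, from 0 to 8.7, set as the call begins (left out, the last holds). The fingers move at their own pace and stop on an object; "squeeze" is the grip in N (left out, the last holds). Time passes only in rows, so rows that repeat a pose let the fingers close. It gives the time, the measured TCP pose, the force, the opening and the grip force at its end, in the units of the state.
- monitor.get_state(): the state, without advancing time (a new reading comes with each control period).
- cams.get_image(name): name is "scene" or "side" or "wrist"; returns the picture (420x560x3 uint8, red, green, blue); there is no depth.
- cams.get_calibration(name): a dict with "mtx" (3x3 intrinsics, pixels), "R" (3x3) and "t" (3): a world point X has camera coordinates R X + t. Camera axes: x right, y down, z forward; pixel columns grow to the right and rows downward; lengths in m; the calibration is good to about 2 mm. A picture is of the moment at which its call begins: read the wrist's pose just before it. get_calibration takes no time and is no camera call; for the wrist camera it gives the pose at the moment of the call.
- workorder.close_job(): hands the job in; it is judged then, once.
The state is a dict: "time": time; "joint_positions": joint angles; "qd": joint speeds; "joint_torque": joint torques, N m; "position": TCP position; "tool_rot": TCP orientation; "ft_force": force on the tool from outside, world axes, zero at the start; "torque": the same for the moment, N m; "grip_width": opening from 0.0 (shut) to 1.0 (fully open); "grip_force": force on a finger pad.
Only numpy, scipy, OpenCV 4.12 (cv2) and the standard library are available. Lean on these libraries where they do the work, as an engineer would, in place of code of your own. Each camera call takes 0.05 s, during which the arm holds its last target. There are 200 camera calls.

## Working session

There is one attempt and no reset: what is moved stays moved. The work goes in short steps, Python scripts to look and compute and a tool call to move; the robot and the scene stay as the last step left them, time stands still between calls to the robot, and variables do not carry over. Pictures are saved under pics/ and viewed, at most 10 in all, crops included, and the job is handed in when it is done.

Besides the shell and the picture viewer there is one more tool, called after ">>>" by a JSON object that holds its "method" and its "body". move_arm: Moves the arm, as the interface text tells. Its arguments: {"type":"object","properties":{"slide":{"type":"array","items":{"type":"array","items":{"type":"number"}}},"roll":{"type":"array","items":{"type":"number"}},"gripper":{"type":"number"},"squeeze":{"type":"number"}},"required":["slide","roll"]}

```bash
ls; mkdir -p pics; cat > h.py <<'E'
import numpy as np, cv2
from scipy.spatial.transform import Rotation as Rn
from bench import monitor, cams, workorder
def snap(n,f,crop=None,s=1):
    im=cams.get_image(n)[:,:,::-1]
    if crop: im=im[crop[1]:crop[3],crop[0]:crop[2]]
    if s!=1: im=cv2.resize(im,None,fx=s,fy=s,interpolation=cv2.INTER_CUBIC)
    cv2.imwrite(f'pics/{f}.png',im)
def ray(n,px,z,cal=None):
    c=cal or cams.get_calibration(n); K,R,t=(np.array(c[k]) for k in('mtx','R','t'))
    o=-R.T@t; d=R.T@np.linalg.solve(K,[px[0],px[1],1.]); return o+d*(z-o[2])/d[2]
def proj(n,X):
    c=cams.get_calibration(n); K,R,t=(np.array(c[k]) for k in('mtx','R','t'))
    p=(np.atleast_2d(X)@R.T+t)@K.T; return p[:,:2]/p[:,2:]
def st():
    s=monitor.get_state(); R=Rn.from_rotvec(s['tool_rot']).as_matrix()
    print('t',s['time'],'p',np.round(s['position'],4),'f',np.round(s['ft_force'],2),'tq',np.round(s['torque'],2),'w',s['grip_width'],s['grip_force']); print(np.round(R,3)); print(np.round(s['joint_positions'],3))
    return s,R
def slide(X,R,p): return np.round(R.T@(np.array(X)-p)*100,2)
E
python3 - <<'E'
from h import *
st()
for n in('scene','side'):
    snap(n,n+'0',None,1.4); c=cams.get_calibration(n); R=np.array(c['R']);print(n,-R.T@np.array(c['t']),R[2])
E
```

```text
pics
t 0.0 p [ 0.2916 -0.5803  0.2215] f [-0.16  0.24 -0.53] tq [ 0.03 -0.    0.08] w 0.9994187666311095 0.0
[[ 0.893  0.449 -0.001]
 [ 0.449 -0.893  0.002]
 [-0.    -0.002 -1.   ]]
[ 1.119  0.322 -0.07   1.452  0.023  1.371 -0.057]
scene [0.11839101 0.55384093 0.9143064 ] [ 0.34209488 -0.54971806 -0.76208998]
side [ 0.55808893 -1.06038411  0.78525004] [-0.030815    0.83917349 -0.54299013]
```

View pics/scene0.png

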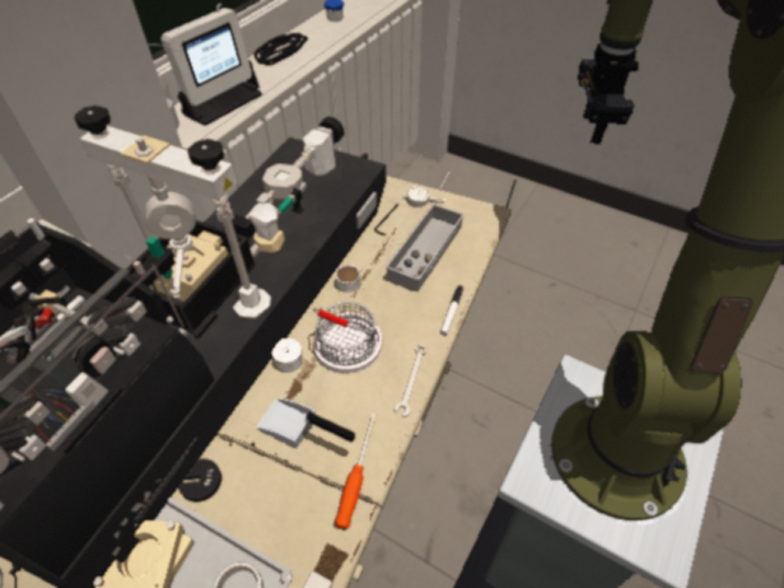

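View pics/side0.png

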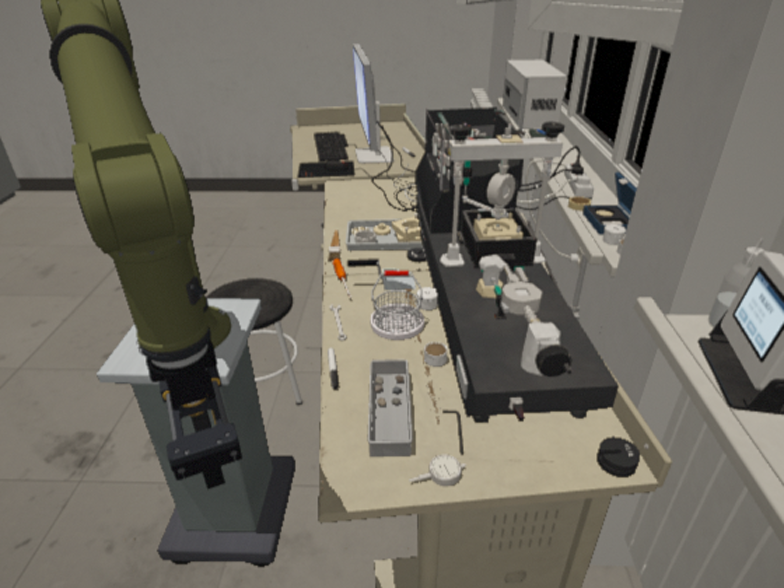

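```bash
python3 - <<'E'
from h import *
snap('scene','crop1',(176,138,346,328),3.15)
snap('side','crop2',(225,150,345,340),3.15)
E
```

```text
(no output)
```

View pics/crop1.png

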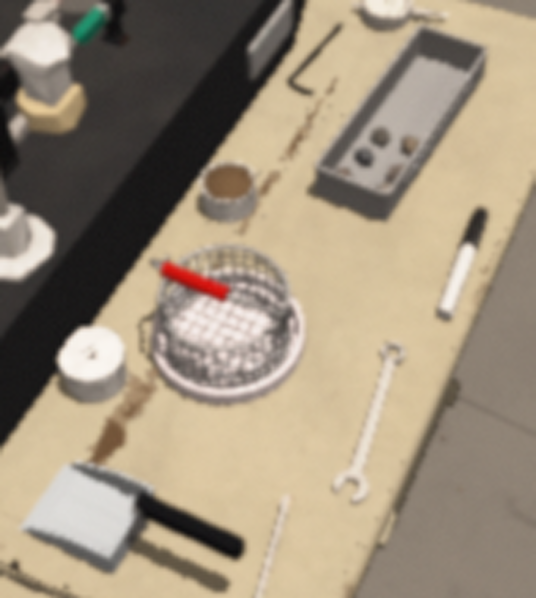

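View pics/crop2.png

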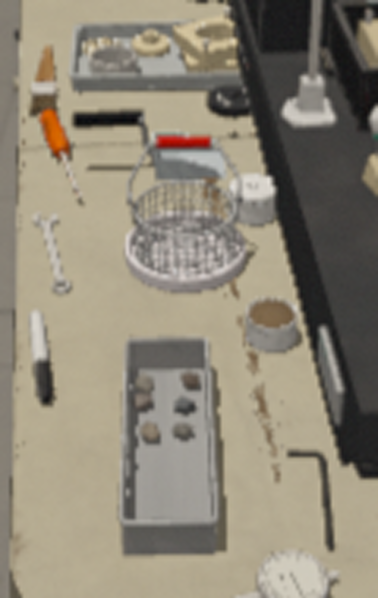

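```bash
cat >> h.py <<'E'
def sc(u,v): return ((u+.5)/3.15-.5+176,(v+.5)/3.15-.5+138)
def sd(u,v): return ((u+.5)/3.15-.5+225,(v+.5)/3.15-.5+150)
def tri(pa,pb):
    A=[]
    for n,p in(('scene',pa),('side',pb)):
        c=cams.get_calibration(n); P=np.array(c['mtx'])@np.c_[np.array(c['R']),np.array(c['t'])]
        A+=[p[0]*P[2]-P[0],p[1]*P[2]-P[1]]
    X=np.linalg.svd(np.array(A))[2][-1]; return X[:3]/X[3]
E
python3 - <<'E'
from h import *
np.set_printoptions(precision=4,suppress=True)
print('pan side');[print(ray('side',sd(*p),.04)) for p in((127,340),(215,340),(218,522),(121,522))]
print('pan scene');[print(ray('scene',sc(*p),.04)) for p in((318,172),(388,193),(486,47),(423,28))]
print('bail',tri(sc(162,267),sd(157+54,142)),tri(sc(228,295),sd(157,142)))
print('grip ends tri',tri(sc(240,546),sd(75,119)),tri(sc(143,500),sd(142,117)))
print('grip ends z72',ray('scene',sc(240,546),.072),ray('scene',sc(143,502),.072))
print('blade table');[print(ray('scene',sc(*p),.0)) for p in((24,527),(75,464),(108,567))]
print('dish side');[print(ray('side',sd(*p),.018)) for p in((124,248),(247,250),(183,283))]
print('dish scene');[print(ray('scene',sc(*p),.018)) for p in((150,345),(306,322),(220,396))]
print('tin',ray('scene',sc(92,352),.04),ray('scene',sc(229,185),.038))
E
```

```text
pan side
[ 0.4781 -0.1513  0.04  ]
[ 0.5639 -0.1497  0.04  ]
[ 0.5667 -0.3817  0.04  ]
[ 0.4878 -0.3834  0.04  ]
pan scene
[ 0.5465 -0.1406  0.04  ]
[ 0.476 -0.151  0.04 ]
[ 0.4876 -0.383   0.04  ]
[ 0.5586 -0.3763  0.04  ]
bail [0.558  0.0832 0.1283] [0.4974 0.0801 0.1291]
grip ends tri [0.3889 0.2331 0.0732] [0.4715 0.2392 0.0732]
grip ends z72 [0.3875 0.2324 0.072 ] [0.4693 0.2399 0.072 ]
blade table
[0.568 0.28  0.   ]
[0.5686 0.2138 0.    ]
[0.4894 0.2728 0.    ]
dish side
[0.4622 0.0367 0.018 ]
[0.5995 0.0352 0.018 ]
[ 0.5297 -0.0276  0.018 ]
dish scene
[0.5769 0.0936 0.018 ]
[0.4727 0.0027 0.018 ]
[0.4949 0.1059 0.018 ]
tin [0.6038 0.136  0.04  ] [ 0.6115 -0.0847  0.038 ]
```

```bash
python3 - <<'E'
from h import *
s,R=st(); p=np.array(s['position'])
c=cams.get_calibration('wrist'); Rc=np.array(c['R']); o=-Rc.T@np.array(c['t'])
print('cam off tool cm',np.round(R.T@(o-p)*100,2),'axis in tool',np.round(R.T@Rc[2],3),np.round(R.T@Rc[0],3)); print(np.array(c['mtx']))
print(slide([.50,-.30,.40],R,p))
E
```

```text
t 0.2 p [ 0.2917 -0.5805  0.2219] f [ 0.43 -0.26 -0.15] tq [ 0.02 -0.03  0.01] w 0.9984061806845215 0.0
[[ 0.893  0.449 -0.001]
 [ 0.449 -0.893  0.001]
 [-0.    -0.001 -1.   ]]
[ 1.119  0.322 -0.07   1.451  0.023  1.371 -0.057]
cam off tool cm [  6.84  -0.14 -16.16] axis in tool [-0.25  -0.001  0.968] [-0.     1.     0.001]
[[302.00130805   0.         280.46832541]
 [  0.         302.00130805 204.87559987]
 [  0.           0.           1.        ]]
[ 31.2  -15.73 -17.8 ]
```

>>> {"method": "move_arm", "body": {"slide": [[34.5,-18,2],[34.5,-18,2],[34.5,-18,2],[34.5,-18,2],[34.5,-18,2],[34.5,-18,2],[34.5,-18,2],[34.5,-18,2],[34.5,-18,2],[34.5,-18,2],[34.5,-18,2],[34.5,-18,2],[34.5,-18,2]], "roll": [-1.15,-1.15,-1.15,-1.15,-1.15,-1.15,-1.15,-1.15,-1.15,-1.15,-1.15,-1.15,-1.15]}}

```text
time: 1.5
position: [0.5186, -0.2664, 0.2025]
tool_rot: [2.174, 2.268, -0.001]
ft_force: [-0.7, 0.4, -0.3]
grip_width: 1.0
grip_force: 0.0
```

```bash
python3 - <<'E'
from h import *
st(); import json
c=cams.get_calibration('wrist'); np.savez('w1.npz',**{k:np.array(v) for k,v in c.items()})
snap('wrist','w1',None,1.4)
E
```

```text
t 1.5 p [ 0.5186 -0.2664  0.2025] f [-0.75  0.36 -0.26] tq [-0.02 -0.06  0.05] w 0.99956624951823 0.0
[[-0.042  0.999 -0.   ]
 [ 0.999  0.042 -0.   ]
 [-0.    -0.    -1.   ]]
[ 0.796  0.216 -0.423  1.639  0.092  1.306  0.4  ]
```

View pics/w1.png

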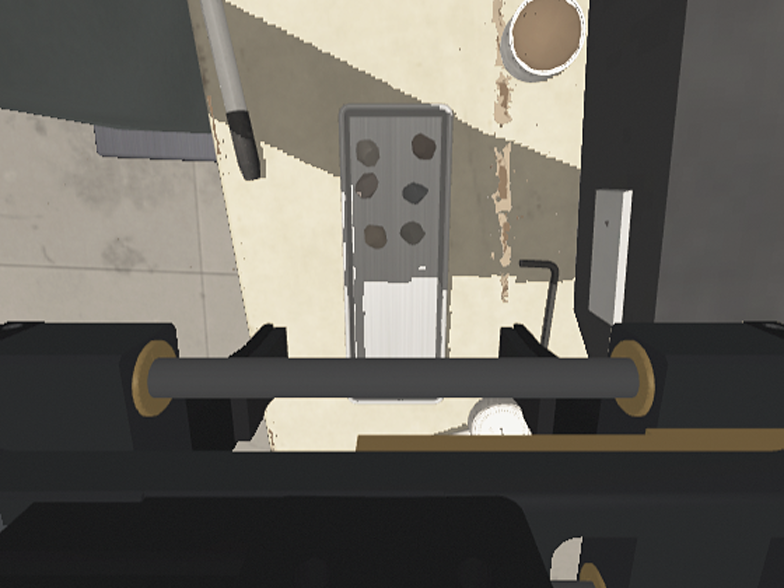

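```bash
python3 - <<'E'
from h import *
c=dict(np.load('w1.npz')); f=lambda u,v,z:ray('',((u+.5)/1.4-.5,(v+.5)/1.4-.5),z,c)
np.set_printoptions(precision=4,suppress=True)
for u,v in((340,107),(452,107),(344,200),(451,200),(349,350),(446,350),(395,103),(400,401)): print(u,v,f(u,v,.04))
print('stones');[print(f(u,v,.01)) for u,v in((368,152),(424,147),(367,186),(415,192),(375,236),(412,232))]
E
```

```text
340 107 [ 0.4755 -0.1497  0.04  ]
452 107 [ 0.5554 -0.1464  0.04  ]
344 200 [ 0.4792 -0.2147  0.04  ]
451 200 [ 0.5596 -0.2113  0.04  ]
349 350 [ 0.4849 -0.3357  0.04  ]
446 350 [ 0.5647 -0.3323  0.04  ]
395 103 [ 0.5146 -0.1454  0.04  ]
400 401 [ 0.529  -0.3805  0.04  ]
stones
[ 0.4946 -0.1779  0.01  ]
[ 0.539  -0.1722  0.01  ]
[ 0.4945 -0.2043  0.01  ]
[ 0.5338 -0.2075  0.01  ]
[ 0.5023 -0.2448  0.01  ]
[ 0.5331 -0.2402  0.01  ]
```

>>> {"method": "move_arm", "body": {"slide": [[50.5,-6.5,0],[50.5,-6.5,0],[50.5,-6.5,0],[50.5,-6.5,0],[50.5,-6.5,0],[50.5,-6.5,0],[50.5,-6.5,0],[50.5,-6.5,0],[50.5,-6.5,0],[50.5,-6.5,0],[50.5,-6.5,0],[50.5,-6.5,0],[50.5,-6.5,0],[50.5,-6.5,0],[50.5,-6.5,0],[50.5,-6.5,0]], "roll": [1.53,1.53,1.53,1.53,1.53,1.53,1.53,1.53,1.53,1.53,1.53,1.53,1.53,1.53,1.53,1.53]}}

```text
time: 3.15
position: [0.4322, 0.2351, 0.2024]
tool_rot: [3.138, 0.131, 0.0]
ft_force: [0.6, -0.5, 0.4]
grip_width: 1.001
grip_force: 0.0
```

```bash
python3 - <<'E'
from h import *
st(); import json
c=cams.get_calibration('wrist'); np.savez('w2.npz',**{k:np.array(v) for k,v in c.items()})
snap('wrist','w2',None,1.4)
E
```

```text
t 3.15 p [0.4322 0.2351 0.2024] f [ 0.62 -0.55  0.4 ] tq [-0.    0.06  0.  ] w 1.0005232941974336 0.0
[[ 0.997  0.083  0.   ]
 [ 0.083 -0.997 -0.001]
 [-0.     0.001 -1.   ]]
[ 0.313  0.037 -0.873  1.835  0.03   1.283 -2.056]
```

View pics/w2.png

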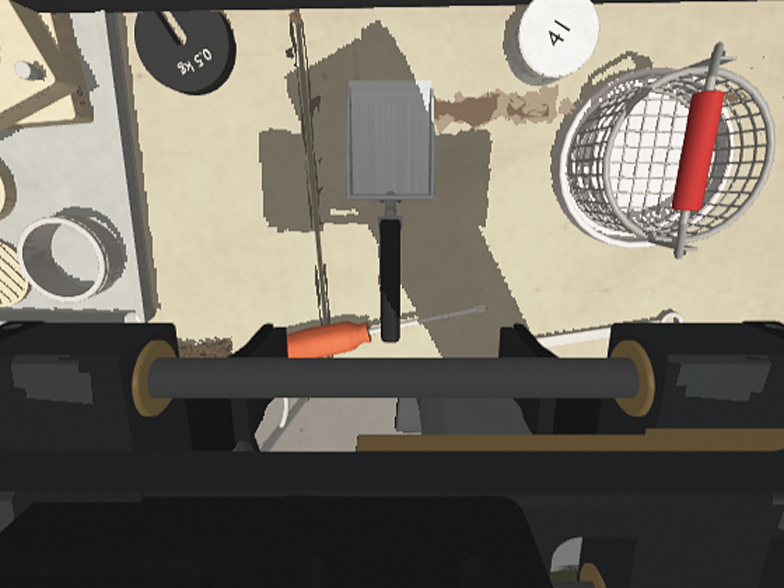

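```bash
python3 - <<'E'
from h import *
c=dict(np.load('w2.npz')); f=lambda u,v,z:ray('',((u+.5)/1.4-.5,(v+.5)/1.4-.5),z,c)
np.set_printoptions(precision=4,suppress=True)
print('lip',f(349,81,0),f(433,81,0)); print('bar',f(390,220,.082),f(390,342,.082)); print('blade back top',f(347,198,.031),f(433,198,.031))
print('bail',f(698,151,.129),f(712,92,.129),f(687,209,.129))
E
```

```text
lip [0.5705 0.2828 0.    ] [0.576  0.2167 0.    ]
bar [0.4725 0.2418 0.082 ] [0.3865 0.2348 0.082 ]
blade back top [0.4816 0.2762 0.031 ] [0.4871 0.2101 0.031 ]
bail [0.5268 0.0821 0.129 ] [0.5557 0.0825 0.129 ] [0.4965 0.0801 0.129 ]
```

>>> {"method": "move_arm", "body": {"slide": [[0.6,-0.3,4],[0.6,-0.3,8],[0.6,-0.3,11],[0.6,-0.3,13.5],[0.6,-0.3,14.9],[0.6,-0.3,14.9],[0.6,-0.3,14.9]], "roll": [0,0,0,0,0,0,0]}}

```text
time: 3.9
position: [0.4381, 0.2403, 0.0543]
tool_rot: [-3.138, -0.134, -0.001]
ft_force: [0.6, -0.3, 0.2]
grip_width: 1.003
grip_force: 0.0
```

>>> {"method": "move_arm", "body": {"slide": [[0,0,0],[0,0,0],[0,0,0],[0,0,0],[0,0,0],[0,0,0],[0,0,0],[0,0,0],[0,0,0],[0,0,0]], "roll": [0,0,0,0,0,0,0,0,0,0], "gripper": 0, "squeeze": 55}}

```text
time: 4.9
position: [0.4373, 0.24, 0.0535]
tool_rot: [3.138, 0.135, -0.0]
ft_force: [-0.5, -0.2, 0.0]
grip_width: 0.172
grip_force: 0.2
```

>>> {"method": "move_arm", "body": {"slide": [[0,0,-2],[0,0,-4],[0,0,-6],[0,0,-8],[0,0,-10],[0,0,-12],[0,0,-13],[0,0,-13],[0,0,-13]], "roll": [0,0,0,0,0,0,0,0,0]}}

```text
time: 5.8
position: [0.4369, 0.2397, 0.1827]
tool_rot: [3.138, 0.134, -0.002]
ft_force: [0.1, -0.5, -2.2]
grip_width: 0.155
grip_force: 54.8
```

```bash
python3 - <<'E'
from h import *
st(); c=cams.get_calibration('wrist'); np.savez('w3.npz',**{k:np.array(v) for k,v in c.items()})
snap('wrist','w3',None,1.4); a=cv2.imread('pics/w3.png')[:330,200:600]
b=cams.get_image('side')[:,:,::-1]; b=cv2.resize(b[130:240,210:345],None,fx=3,fy=3,interpolation=cv2.INTER_CUBIC); cv2.imwrite('pics/s3.png',np.hstack([a,b[:330,:400]]))
E
```

```text
t 5.8 p [0.4369 0.2397 0.1827] f [ 0.08 -0.53 -2.25] tq [-0.02  0.17  0.06] w 0.15536292646751707 54.8322762362659
[[ 0.996  0.086 -0.001]
 [ 0.085 -0.996 -0.001]
 [-0.001  0.001 -1.   ]]
[ 0.308  0.079 -0.89   1.847  0.065  1.247 -2.087]
```

View pics/s3.png

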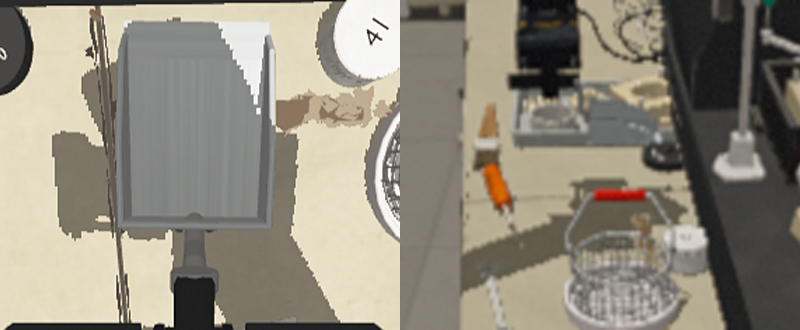

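```bash
cat >> h.py <<'E'
from scipy.optimize import least_squares
def pose(c,p,R,pts,px):
    # scoop pitch/yaw and grasp point (scoop frame) from wrist picture pixels (1.4x)
    K,Rc,t=(np.array(c[k]) for k in('mtx','R','t')); pts=np.array(pts); px=(np.array(px)+.5)/1.4-.5
    G=p-0.019*R[:,2]*1
    def f(v):
        # scoop axes: x=tool x, y=-tool y, z=-tool z ; pitch a nose-down, yaw b
        B=np.c_[R[:,0],-R[:,1],-R[:,2]]@Rn.from_euler('zy',[v[1],v[0]]).as_matrix()
        X=(pts-np.array([v[2],v[3],v[4]]))@B.T+G
        q=(X@Rc.T+t)@K.T; return np.r_[(q[:,:2]/q[:,2:]-px).ravel(),(v[4]-.072)*500,(v[2]+.09)*300]
    r=least_squares(f,[0,0,-.09,0,.072]); print('pitch,yaw deg',np.degrees(r.x[:2]),'g',r.x[2:],'res',np.round(r.fun,2)); return r.x
E
python3 - <<'E'
from h import *
s,R=st(); c=dict(np.load('w3.npz'))
pose(c,np.array(s['position']),R,[(.046,.033,0),(.046,-.033,0),(-.043,.033,.031),(-.043,-.033,.031)],[(324,22),(470,22),(318,228),(472,228)])
E
```

```text
t 5.9 p [0.4366 0.2396 0.1822] f [ 0.13 -0.33 -2.58] tq [-0.    0.16  0.05] w 0.15579067417789144 54.8324872367084
[[ 0.996  0.086 -0.002]
 [ 0.086 -0.996 -0.001]
 [-0.002  0.001 -1.   ]]
[ 0.308  0.079 -0.89   1.847  0.065  1.247 -2.086]
pitch,yaw deg [-0.01503653 -0.40279292] g [-0.09011015 -0.00074889  0.07127162] res [-0.45 -0.37 -0.13  0.36  0.75 -0.36 -0.19  0.35 -0.36 -0.03]
```

>>> {"method": "move_arm", "body": {"slide": [[0,2,-3],[0,6,-5.8],[3.7,64.9,-5.8],[3.7,64.9,-5.8],[3.7,64.9,-5.8],[3.7,64.9,-5.8],[3.7,64.9,-5.8],[3.7,64.9,-5.8],[3.7,64.9,-5.8],[3.7,64.9,-5.8],[3.7,64.9,-5.8],[3.7,64.9,-5.8],[3.7,64.9,-5.8],[3.7,64.9,-5.8],[3.7,64.9,-5.8],[3.7,64.9,-5.8],[3.7,64.9,-5.8],[3.7,64.9,-5.8],[3.7,64.9,-5.8]], "roll": [0,0,-1.54,-1.54,-1.54,-1.54,-1.54,-1.54,-1.54,-1.54,-1.54,-1.54,-1.54,-1.54,-1.54,-1.54,-1.54,-1.54,-1.54]}}

```text
time: 7.8
position: [0.5305, -0.4016, 0.2416]
tool_rot: [-2.157, -2.284, -0.0]
ft_force: [0.5, 0.5, -2.6]
grip_width: 0.155
grip_force: 54.8
```

```bash
python3 - <<'E'
from h import *
s,R=st(); p=np.array(s['position']); print(slide([.5293,-.4038,.056],R,p), 'yaw',np.degrees(np.arctan2(R[1,0],R[0,0])))
c=cams.get_calibration('wrist'); np.savez('w4.npz',**{k:np.array(v) for k,v in c.items()})
snap('wrist','w4',(140,0,420,240),2.5)
E
```

```text
t 7.8 p [ 0.5305 -0.4016  0.2416] f [ 0.48  0.54 -2.56] tq [-0.09 -0.13  0.01] w 0.15517269531184819 54.83217252418399
[[-0.057  0.998  0.   ]
 [ 0.998  0.057  0.   ]
 [ 0.     0.    -1.   ]]
[ 0.852  0.365 -0.325  1.371  0.115  1.424  0.588]
[-0.22 -0.13 18.56] yaw 93.29553823995056
```

View pics/w4.png

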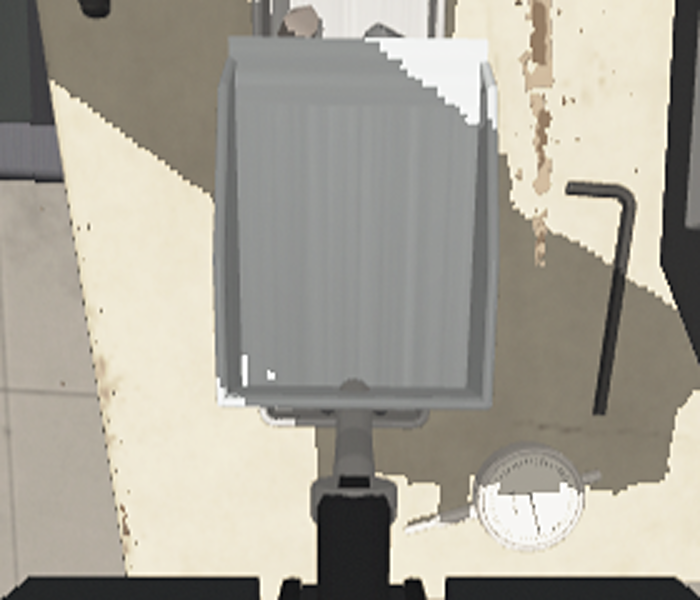

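```bash
python3 - <<'E'
from h import *
np.set_printoptions(precision=4,suppress=True)
c=dict(np.load('w4.npz')); f=lambda u,v,z:ray('',((u+.5)/2.5-.5+140,(v+.5)/2.5-.5),z,c)
for u,v in((262,410),(433,410),(347,426),(257,2),(452,2)): print(f(u,v,.04))
s,R=st(); L=f(228,38,.19),f(488,38,.19); print('lip',L, 'lip expected', np.array(s['position'])[:2]+R[:2,0]*.136)
E
```

```text
[ 0.4855 -0.3772  0.04  ]
[ 0.5674 -0.3725  0.04  ]
[ 0.5267 -0.3826  0.04  ]
[ 0.4787 -0.2051  0.04  ]
[ 0.561  -0.2004  0.04  ]
t 7.85 p [ 0.5304 -0.4018  0.2418] f [ 0.33 -0.17 -1.61] tq [-0.08 -0.04 -0.02] w 0.15374259601405288 54.83216347172856
[[-0.057  0.998  0.   ]
 [ 0.998  0.057 -0.   ]
 [-0.     0.    -1.   ]]
[ 0.852  0.364 -0.324  1.371  0.115  1.424  0.588]
lip (array([ 0.4912, -0.266 ,  0.19  ]), array([ 0.5564, -0.2622,  0.19  ])) lip expected [ 0.5226 -0.266 ]
```

>>> {"method": "move_arm", "body": {"slide": [[-0.26,-0.2,4],[-0.26,-0.2,8],[-0.26,-0.2,11],[-0.26,-0.2,13.5],[-0.26,-0.2,15.5],[-0.26,-0.2,17],[-0.26,-0.2,17.8],[-0.26,-0.2,18.3],[-0.26,-0.2,18.5],[-0.26,-0.2,18.5]], "roll": [0,0,0,0,0,0,0,0,0,0]}}

```text
time: 8.85
position: [0.5285, -0.4063, 0.0573]
tool_rot: [2.159, 2.281, 0.0]
ft_force: [-0.8, 0.1, -2.2]
grip_width: 0.155
grip_force: 54.8
```

>>> {"method": "move_arm", "body": {"slide": [[0,0,0.1],[0,0,0.2],[0,0,0.25],[0,0,0.25]], "roll": [0,0,0,0]}}

```text
time: 9.25
position: [0.5286, -0.4068, 0.0553]
tool_rot: [2.158, 2.28, -0.0]
ft_force: [-0.6, -0.4, 3.6]
grip_width: 0.155
grip_force: 54.8
```

>>> {"method": "move_arm", "body": {"slide": [[0.5,0,0],[1.5,0.01,0],[2.5,0.02,0],[3.5,0.03,0],[4.5,0.04,0],[5.5,0.05,0],[6.5,0.06,0],[7.5,0.07,0],[8.5,0.08,0],[9.2,0.08,0]], "roll": [0,0,0,0,0,0,0,0,0,0]}}

```text
time: 10.25
position: [0.5246, -0.3146, 0.0555]
tool_rot: [2.157, 2.279, -0.001]
ft_force: [1.0, -4.4, 5.4]
grip_width: 0.15
grip_force: 54.8
```

```bash
python3 - <<'E'
from h import *
s,R=st()
c=cams.get_calibration('wrist'); np.savez('w5.npz',**{k:np.array(v) for k,v in c.items()})
snap('wrist','w5',(140,0,420,240),2.0)
E
```

```text
t 10.25 p [ 0.5246 -0.3146  0.0555] f [ 0.99 -4.38  5.44] tq [-0.78 -0.08  0.02] w 0.15024470030152806 54.842814691364765
[[-0.055  0.998  0.002]
 [ 0.998  0.055 -0.003]
 [-0.003  0.002 -1.   ]]
[ 0.779  0.393 -0.343  1.726  0.151  1.045  0.439]
```

View pics/w5.png

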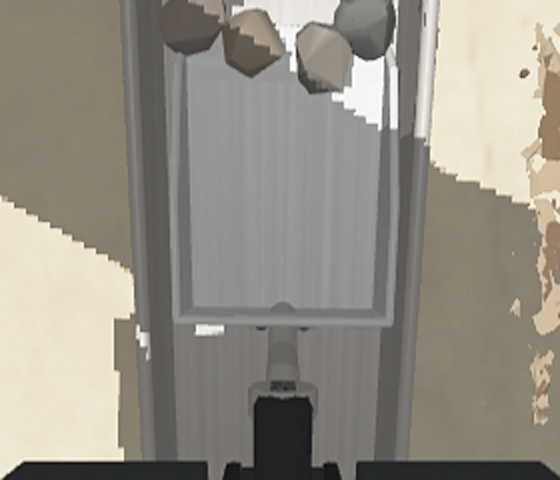

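>>> {"method": "move_arm", "body": {"slide": [[0.8,0,0],[1.6,0.01,0],[2.2,0.02,0],[2.6,0.02,0],[2.6,0.02,0]], "roll": [0,0,0,0,0]}}

```text
time: 10.8
position: [0.5234, -0.2884, 0.0555]
tool_rot: [2.157, 2.28, -0.0]
ft_force: [-0.9, -1.6, 5.5]
grip_width: 0.155
grip_force: 54.8
```

>>> {"method": "move_arm", "body": {"slide": [[0.2,0,0],[0.2,0,0],[0.2,0,-0.3],[0.2,0,-0.8],[0.1,0,-1.3],[0.1,0,-1.5],[0.1,0,-1.5]], "roll": [0,0,0,0,0,0,0]}}

```text
time: 11.5
position: [0.5222, -0.2867, 0.0689]
tool_rot: [-2.158, -2.282, 0.0]
ft_force: [-1.2, -1.5, -2.3]
grip_width: 0.155
grip_force: 54.9
```

```bash
python3 - <<'E'
from h import *
s,R=st()
snap('wrist','w6',(140,0,420,240),2.5)
F=[]
for i in range(4):
    cams.get_image('wrist'); F.append(monitor.get_state()['ft_force'])
print(np.mean(F,0))
a=cv2.GaussianBlur(cv2.imread('pics/w6.png'),(0,0),3).astype(float); b=cv2.GaussianBlur(cv2.imread('pics/w4.png'),(0,0),3).astype(float)
# chroma difference: stones differ in hue/intensity from the sheet
d=np.abs(a-b).max(2); m=(d>25).astype(np.uint8)
n,l,stt,cen=cv2.connectedComponentsWithStats(m[:400,215:500])
for i in range(1,n):
    if stt[i,4]>300: print(stt[i]+[215,0,0,0,0],np.round(cen[i]+[215,0]))
E
```

```text
t 11.5 p [ 0.5222 -0.2867  0.0689] f [-1.19 -1.54 -2.31] tq [-0.75 -0.03  0.01] w 0.15456562374901087 54.946192000061274
[[-0.056  0.998 -0.001]
 [ 0.998  0.056  0.   ]
 [ 0.001 -0.001 -1.   ]]
[ 0.759  0.352 -0.359  1.752  0.139  1.063  0.408]
[-0.15939313 -1.03834853 -2.67608002]
[  228     0   272   210 33211] [370.  93.]
[ 215    4   51  103 1917] [232.  32.]
[272  24  33  42 801] [289.  43.]
[342  46  14  34 367] [348.  62.]
[ 449   82   46  105 1795] [479. 150.]
[376 102  40  24 516] [399. 114.]
[ 491  187    9  213 1147] [497. 307.]
[215 281  32 119 539] [222. 373.]
```

>>> {"method": "move_arm", "body": {"slide": [[-0.1,0,0],[-0.3,0,0],[-0.5,0,0],[-0.6,0,0],[-0.6,0,0],[-0.6,0,0]], "roll": [0,0,0,0,0,0]}}

```text
time: 12.35
position: [0.5228, -0.2932, 0.0691]
tool_rot: [-2.16, -2.282, -0.0]
ft_force: [-0.1, -0.4, -2.7]
grip_width: 0.151
grip_force: 54.9
```

```bash
python3 - <<'E'
from h import *
s,R=st()
snap('wrist','w7',(140,0,420,240),2.5)
F=[]
for i in range(4):
    cams.get_image('wrist'); q=monitor.get_state(); F.append(np.r_[q['ft_force'],q['torque']])
print(np.round(np.mean(F,0),2))
for n in('w4','w5','w6','w7'):
    a=cv2.imread(f'pics/{n}.png'); 
    if n=='w5': a=cv2.resize(a,None,fx=1.25,fy=1.25)
    e=cv2.Canny(cv2.GaussianBlur(a,(0,0),2),20,50)
    g=cv2.Sobel(cv2.cvtColor(cv2.GaussianBlur(a,(0,0),1.5),cv2.COLOR_BGR2GRAY),cv2.CV_32F,0,1)[:,260:340].mean(1)
    k=np.argsort(-np.abs(g[330:430]))[:3]+330; print(n,'back wall rows',k,np.round(g[k]),[int((e[r:r+20,240:470]>0).sum()) for r in range(0,360,20)])
E
```

```text
t 12.35 p [ 0.5228 -0.2932  0.0691] f [-0.08 -0.37 -2.68] tq [-0.26 -0.07 -0.01] w 0.15126261310411832 54.945543967187405
[[-0.055  0.998  0.   ]
 [ 0.998  0.055  0.   ]
 [ 0.     0.    -1.   ]]
[ 0.765  0.358 -0.356  1.744  0.14   1.065  0.416]
[-0.4   0.36 -2.89 -0.26 -0.12  0.  ]
w4 back wall rows [418 419 417] [91. 89. 78.] [203, 450, 55, 36, 38, 40, 9, 0, 0, 0, 0, 0, 0, 0, 16, 35, 40, 47]
w5 back wall rows [384 383 385] [-39. -38. -33.] [207, 246, 210, 218, 174, 153, 44, 39, 0, 0, 0, 0, 0, 0, 10, 20, 23, 31]
w6 back wall rows [390 389 408] [-44. -42. -38.] [230, 147, 314, 215, 357, 282, 189, 212, 166, 80, 45, 0, 9, 20, 20, 23, 36, 40]
w7 back wall rows [388 408 407] [-45. -44. -44.] [61, 272, 267, 237, 360, 248, 173, 207, 144, 80, 33, 0, 0, 10, 20, 23, 40, 40]
```

>>> {"method": "move_arm", "body": {"slide": [[-0.2,0,0],[-0.6,0,0],[-1.2,-0.01,0],[-2,-0.02,0],[-3,-0.03,0],[-4.2,-0.04,0],[-5.4,-0.05,0],[-6.6,-0.06,0],[-7.6,-0.07,0],[-8.4,-0.08,0],[-9,-0.08,0],[-9.4,-0.08,0],[-9.6,-0.08,0],[-9.6,-0.08,0]], "roll": [0,0,0,0,0,0,0,0,0,0,0,0,0,0]}}

```text
time: 14.0
position: [0.5274, -0.389, 0.0691]
tool_rot: [2.159, 2.282, 0.0]
ft_force: [-0.8, 0.8, -2.3]
grip_width: 0.154
grip_force: 54.9
```

>>> {"method": "move_arm", "body": {"slide": [[4,0.03,0],[6.5,0.06,0],[8,0.07,0],[8.8,0.08,0],[9.1,0.08,0],[9.2,0.08,0]], "roll": [0,0,0,0,0,0]}}

```text
time: 14.6
position: [0.5238, -0.3013, 0.0705]
tool_rot: [2.158, 2.274, -0.003]
ft_force: [1.6, -5.4, -0.9]
grip_width: 0.154
grip_force: 55.0
```

```bash
python3 - <<'E'
from h import *
s,R=st()
snap('wrist','w8',(140,0,420,240),2.5)
F=[]
for i in range(4):
    cams.get_image('wrist'); q=monitor.get_state(); F.append(np.r_[q['ft_force'],q['torque']])
print(np.round(np.mean(F,0),2))
a=cv2.imread('pics/w8.png'); e=cv2.Canny(cv2.GaussianBlur(a,(0,0),2),20,50)
print([int((e[r:r+20,240:470]>0).sum()) for r in range(0,380,20)])
m=cv2.morphologyEx(e,cv2.MORPH_CLOSE,np.ones((25,25)))[:400,240:470]; m=cv2.morphologyEx(m,cv2.MORPH_OPEN,np.ones((31,31)))
n,l,q,c=cv2.connectedComponentsWithStats(m); print(q[1:],np.round(c[1:]))
E
```

```text
t 14.6 p [ 0.5238 -0.3013  0.0705] f [ 1.64 -5.37 -0.93] tq [-1.56 -0.54 -0.08] w 0.15374617666487841 54.95380572974682
[[-0.053  0.999  0.003]
 [ 0.999  0.053 -0.006]
 [-0.006  0.003 -1.   ]]
[ 0.768  0.361 -0.351  1.736  0.143  1.064  0.422]
[ 1.35 -4.68 -0.92 -1.41 -0.5  -0.09]
[213, 274, 216, 44, 46, 121, 154, 159, 167, 115, 130, 144, 65, 20, 20, 39, 40, 40, 40]
[] []
```

>>> {"method": "move_arm", "body": {"slide": [[-0.5,0,0],[-1.2,0,0],[-2.2,0,0],[-3.0,0,0],[-3.5,-0.02,0],[-3.7,-0.02,0],[-3.7,-0.02,0]], "roll": [0,0,0,0,0,0,0]}}

```text
time: 15.55
position: [0.5247, -0.3343, 0.0689]
tool_rot: [-2.16, -2.281, -0.0]
ft_force: [0.4, 0.1, -1.4]
grip_width: 0.157
grip_force: 54.9
```

```bash
python3 - <<'E'
from h import *
s,R=st()
snap('wrist','w9',(140,0,420,240),2.5)
F=[]
for i in range(4):
    cams.get_image('side'); q=monitor.get_state(); F.append(np.r_[q['ft_force'],q['torque']])
print(np.round(np.mean(F,0),2))
snap('side','s9',(225,150,345,340),3.15)
a=cv2.imread('pics/w9.png'); e=cv2.Canny(cv2.GaussianBlur(a,(0,0),2),20,50)
print([int((e[r:r+20,240:470]>0).sum()) for r in range(0,380,20)])
E
```

```text
t 15.55 p [ 0.5247 -0.3343  0.0689] f [ 0.42  0.08 -1.41] tq [-0.13 -0.08  0.04] w 0.15702650660274645 54.94505949318409
[[-0.055  0.999 -0.   ]
 [ 0.999  0.055  0.   ]
 [ 0.    -0.    -1.   ]]
[ 0.797  0.4   -0.335  1.685  0.146  1.081  0.472]
[ 0.61  0.18 -2.38 -0.18 -0.08  0.02]
[50, 48, 50, 54, 54, 119, 142, 119, 189, 123, 124, 143, 68, 10, 20, 28, 38, 40, 38]
```

>>> {"method": "move_arm", "body": {"slide": [[0,0,0.4],[0,0,0.9],[0,0,1.3],[0,0,1.5],[0,0,1.6],[0,0,1.65],[0,0,1.65]], "roll": [0,0,0,0,0,0,0]}}

```text
time: 16.55
position: [0.5251, -0.3351, 0.0548]
tool_rot: [2.159, 2.28, -0.001]
ft_force: [-4.1, -0.5, 10.1]
grip_width: 0.152
grip_force: 55.0
```

>>> {"method": "move_arm", "body": {"slide": [[0.3,0,0],[1.0,0,0],[1.8,0.01,0],[2.6,0.02,0],[3.4,0.03,0],[4.1,0.03,0],[4.6,0.04,0],[4.8,0.04,0],[4.8,0.04,0]], "roll": [0,0,0,0,0,0,0,0,0]}}

```text
time: 17.45
position: [0.5247, -0.2888, 0.0555]
tool_rot: [2.156, 2.276, -0.0]
ft_force: [0.2, -3.1, 9.0]
grip_width: 0.152
grip_force: 55.0
```

>>> {"method": "move_arm", "body": {"slide": [[0.2,0,0],[0.4,0,0],[0.4,0,0],[0.4,0,-0.2],[0.3,0,-0.5],[0.2,0,-0.9],[0.1,0,-1.3],[0,0,-1.6],[-0.1,0,-1.7],[-0.3,0,-1.7],[-0.6,0,-1.7],[-0.8,0,-1.7],[-0.9,0,-1.7],[-0.9,0,-1.7]], "roll": [0,0,0,0,0,0,0,0,0,0,0,0,0,0]}}

```text
time: 18.85
position: [0.523, -0.2953, 0.0694]
tool_rot: [-2.16, -2.281, 0.0]
ft_force: [-0.2, -0.2, -2.9]
grip_width: 0.155
grip_force: 55.0
```

```bash
python3 - <<'E'
from h import *
s,R=st()
snap('wrist','w10',(140,0,420,240),2.5)
F=[]
for i in range(6):
    cams.get_image('side'); q=monitor.get_state(); F.append(np.r_[q['ft_force'],q['torque']])
print(np.round(np.mean(F,0),2))
snap('side','s10',(225,150,345,340),3.15)
a=cv2.imread('pics/w10.png'); e=cv2.Canny(cv2.GaussianBlur(a,(0,0),2),20,50)
print([int((e[r:r+20,240:470]>0).sum()) for r in range(0,380,20)])
def n(f,s): return cv2.resize(cv2.imread(f'pics/{f}.png'),None,fx=s,fy=s)
x,y,z=n('w9',.57),n('w10',.57),n('s10',.57); w=np.zeros((342,800,3),np.uint8); o=0
for i in(x[:,60:],y[:,60:],z): w[:min(342,i.shape[0]),o:o+i.shape[1]]=i[:342]; o+=i.shape[1]
cv2.imwrite('pics/comp.png',w[:,:o]); print(o)
E
```

```text
t 18.85 p [ 0.523  -0.2953  0.0694] f [-0.23 -0.23 -2.88] tq [-0.17 -0.15  0.04] w 0.15455891127796503 54.961950704455376
[[-0.055  0.998 -0.   ]
 [ 0.998  0.055  0.   ]
 [ 0.    -0.    -1.   ]]
[ 0.765  0.36  -0.353  1.74   0.14   1.067  0.419]
[ 0.27  0.31 -2.66 -0.22 -0.1   0.01]
[0, 358, 161, 127, 121, 270, 177, 218, 197, 106, 132, 145, 45, 20, 20, 26, 39, 40, 40]Traceback (most recent call last):
  File "<stdin>", line 13, in <module>
ValueError: could not broadcast input array from shape (341,215,3) into shape (341,122,3)
```

>>> {"method": "move_arm", "body": {"slide": [[0,0,-0.3],[0,0,-1.1],[0,0,-2.4],[0,0,-4],[0,0,-5.6],[0,0,-7.2],[0,0,-8.8],[0,0,-10.4],[0,0,-11.8],[0,0,-12.9],[0,0,-13.7],[0,0,-14.2],[0,0,-14.5],[0,0,-14.6],[0,0,-14.6]], "roll": [0,0,0,0,0,0,0,0,0,0,0,0,0,0,0]}}

```text
time: 20.75
position: [0.5229, -0.2951, 0.2151]
tool_rot: [-2.159, -2.281, 0.0]
ft_force: [-0.1, 0.4, -2.9]
grip_width: 0.156
grip_force: 55.0
```

```bash
cat >> h.py <<'E'
def tilt(show=True,name=None):
    s=monitor.get_state(); R=Rn.from_rotvec(s['tool_rot']).as_matrix(); p=np.array(s['position'])
    c=cams.get_calibration('wrist'); im=cams.get_image('wrist')
    if name: cv2.imwrite(f'pics/{name}.png',im[:,:,::-1])
    K,Rc,t=(np.array(c[k]) for k in('mtx','R','t')); G=p-.019*R[:,2]
    g=cv2.GaussianBlur(im,(0,0),.8).astype(np.float32)
    gm=np.sqrt((cv2.Sobel(g,cv2.CV_32F,1,0)**2+cv2.Sobel(g,cv2.CV_32F,0,1)**2)).max(2)
    u=np.linspace(0,1,60)[:,None]; seg=lambda a,b:np.array(a)+u*(np.array(b)-np.array(a))
    P=np.r_[seg((-.043,.033,.031),(-.043,-.033,.031)),seg((.046,.031,0),(.046,-.031,0)),seg((-.043,.033,.031),(.03,.033,.016)),seg((-.043,-.033,.031),(.03,-.033,.016))]
    out=[]
    for a in np.arange(-10,80,1.):
        B=np.c_[R[:,0],-R[:,1],-R[:,2]]@Rn.from_euler('zy',[-.4,a],degrees=True).as_matrix()
        q=((P-[-.0901,-.0007,.0713])@B.T+G)@Rc.T+t; q=q@K.T; q=(q[:,:2]/q[:,2:]).astype(np.float32)
        v=cv2.remap(gm,q[:,:1],q[:,1:],cv2.INTER_LINEAR,borderValue=0); out.append((float(v.mean()),a))
    out.sort(reverse=True); print('t',round(s['time'],2),'tilt best',out[:4],'f',np.round(s['ft_force'],1),'tq',np.round(s['torque'],2)); return out[0][1]
E
python3 - <<'E'
from h import *
st();tilt(name='t0')
b=cams.get_image('side')[:,:,::-1]; b=b[150:340,225:345]; a=cv2.resize(b,None,fx=3.15,fy=3.15,interpolation=cv2.INTER_CUBIC); cv2.imwrite('pics/s11.png',a)
E
```

```text
t 20.75 p [ 0.5229 -0.2951  0.2151] f [-0.14  0.44 -2.89] tq [-0.29 -0.05  0.02] w 0.15592605824382014 54.96191209182143
[[-0.055  0.998 -0.001]
 [ 0.998  0.055  0.   ]
 [ 0.    -0.001 -1.   ]]
[ 0.78   0.241 -0.367  1.58   0.088  1.337  0.458]
t 20.75 tilt best [(167.35208129882812, np.float64(75.0)), (151.86305236816406, np.float64(76.0)), (144.8078155517578, np.float64(74.0)), (137.64625549316406, np.float64(73.0))] f [-0.1  0.4 -2.9] tq [-0.29 -0.05  0.02]
```

>>> {"method": "move_arm", "body": {"slide": [[0.3,0.03,0],[1,0.1,0],[2.2,0.23,0],[3.9,0.4,0],[6,0.62,0],[8.3,0.86,0],[10.6,1.1,0],[12.9,1.34,0],[15.1,1.56,0],[17.1,1.77,0],[18.9,1.96,0],[20.4,2.11,0],[21.6,2.24,0],[22.6,2.34,0],[23.4,2.42,0],[24,2.49,0],[24.4,2.53,0],[24.7,2.56,0],[24.9,2.58,0],[24.9,2.58,0]], "roll": [0,0,0,0,0,0,0,0,0,0,0,0,0,0,0,0,0,0,0,0]}}

```text
time: 22.85
position: [0.5352, -0.0451, 0.2155]
tool_rot: [-2.16, -2.282, 0.0]
ft_force: [-0.4, -0.2, -2.6]
grip_width: 0.154
grip_force: 55.0
```

```bash
sed -i 's/np.arange(-10,80,1.)/np.arange(-8,62,2.)/; s/out\[:4\]/[(round(x),int(y)) for x,y in out[:6]]/' h.py
python3 - <<'E'
from h import *
st();tilt(name='t1')
b=cams.get_image('side')[:,:,::-1]; b=b[150:340,225:345]; b=cv2.resize(b,None,fx=3.15,fy=3.15,interpolation=cv2.INTER_CUBIC); cv2.imwrite('pics/s12.png',b)
# stones left in pan? compare +x pan floor strip with the start
for f in('crop2','s12'):
    a=cv2.imread(f'pics/{f}.png')[365:500,135:208]; e=cv2.Canny(cv2.GaussianBlur(a,(0,0),2),15,40); print(f,(e[:,8:-8]>0).sum(), a[:,:,:].std())
E
```

```text
t 22.85 p [ 0.5352 -0.0451  0.2155] f [-0.4  -0.16 -2.6 ] tq [-0.27 -0.08  0.05] w 0.15431505262096398 54.96195338666439
[[-0.055  0.998 -0.   ]
 [ 0.998  0.055 -0.   ]
 [-0.    -0.    -1.   ]]
[ 0.54   0.117 -0.542  1.726  0.062  1.316  0.04 ]
t 22.85 tilt best [(142, 6), (129, -2), (116, 8), (116, 4), (115, 0), (96, 52)] f [-0.4 -0.2 -2.6] tq [-0.27 -0.08  0.05]
crop2 437 25.96694849560591
s12 57 15.455353048797674
```

>>> {"method": "move_arm", "body": {"slide": [[0,0,0],[0,0,0],[0,0,0]], "roll": [0,0,0], "squeeze": 25}}

```text
time: 23.25
position: [0.5352, -0.0453, 0.2155]
tool_rot: [2.16, 2.281, -0.0]
ft_force: [-0.7, -0.4, -3.4]
grip_width: 0.156
grip_force: 25.0
```

```bash
python3 -c "
from h import *
tilt()"
```

```text
t 23.25 tilt best [(135, 6), (124, 0), (123, 8), (118, -2), (98, 4), (96, 52)] f [-0.7 -0.4 -3.4] tq [-0.19 -0.06 -0.04]
```

>>> {"method": "move_arm", "body": {"slide": [[0,0,0],[0,0,0],[0,0,0]], "roll": [0,0,0], "squeeze": 17}}

```text
time: 23.6
position: [0.5351, -0.0452, 0.2155]
tool_rot: [2.159, 2.282, -0.0]
ft_force: [1.0, 0.1, -3.5]
grip_width: 0.157
grip_force: 17.0
```

```bash
python3 -c "
from h import *
tilt()"
```

```text
t 23.6 tilt best [(107, 32), (100, 52), (97, 26), (95, 22), (93, 24), (93, 12)] f [ 1.   0.1 -3.5] tq [-0.27 -0.06  0.03]
```

```bash
python3 -c "
from h import *
tilt(name='t3');tilt();tilt(name='t4')"
```

```text
t 23.65 tilt best [(117, 34), (103, 52), (96, 24), (92, 12), (88, 28), (82, 26)] f [-0.7 -0.5 -3.9] tq [-0.33 -0.11  0.03]
t 23.7 tilt best [(127, 34), (102, 52), (96, 26), (92, 12), (90, 24), (84, 22)] f [ 0.2 -0.3 -2. ] tq [-0.19 -0.14  0.01]
t 23.75 tilt best [(125, 34), (102, 52), (94, 12), (91, 26), (86, 20), (86, 22)] f [-1.   0.1 -1.8] tq [-0.12 -0.13  0.02]
```

>>> {"method": "move_arm", "body": {"slide": [[0,0,0],[0,0,0],[0,0,0],[0,0,0]], "roll": [0,0,0,0], "squeeze": 14}}

```text
time: 24.2
position: [0.5352, -0.0451, 0.2156]
tool_rot: [2.159, 2.282, 0.0]
ft_force: [0.3, -0.0, -1.2]
grip_width: 0.162
grip_force: 14.0
```

```bash
python3 -c "
from h import *
tilt(name='t5');F=[]
for i in range(6): cams.get_image('side'); q=monitor.get_state(); F.append(np.r_[q['ft_force'],q['torque']])
print(np.round(np.mean(F,0),2))
tilt(name='t6')
e=cv2.Canny(cv2.GaussianBlur(cv2.imread('pics/t6.png'),(0,0),.8),20,50)
print([int((e[r:r+10,235:325]>0).sum()) for r in range(0,240,10)])
"
```

```text
t 24.2 tilt best [(120, 34), (102, 52), (95, 12), (92, 18), (87, 22), (84, 20)] f [ 0.3 -0.  -1.2] tq [-0.09 -0.11  0.04]
[-0.   -0.13 -2.12 -0.05 -0.09 -0.  ]
t 24.55 tilt best [(119, 34), (102, 52), (94, 18), (94, 12), (86, 22), (85, 28)] f [ 0.5 -0.3 -1.7] tq [-0.03 -0.12 -0.03]
[37, 67, 51, 105, 28, 176, 255, 290, 258, 245, 232, 94, 123, 55, 45, 40, 40, 35, 46, 106, 91, 35, 51, 89]
```

>>> {"method": "move_arm", "body": {"slide": [[0,0,0],[0,0,0],[0,0,-2],[0,0,-5],[0,0,-8.5],[0,-2,-8.5],[6,-4,-8.5],[10,-6,-8.5],[14,-8.1,-8.5],[18,-8.1,-8.5],[22,-8.1,-8.5],[25,-8.1,-8.5],[28.9,-8.1,-8.5],[28.9,-8.1,-8.5],[28.9,-8.1,-8.5],[28.9,-8.1,-8.5],[28.9,-8.1,-8.5],[28.9,-8.1,-8.5],[28.9,-8.1,-8.5],[28.9,-8.1,-8.5]], "roll": [0,0,0,0,0,0.1,0.25,0.4,0.55,0.7,0.85,1,1.15,1.3,1.42,1.54,1.54,1.54,1.54,1.54], "squeeze": 55}}

```text
time: 26.6
position: [0.4384, 0.2389, 0.3005]
tool_rot: [3.139, 0.137, 0.0]
ft_force: [0.1, 0.6, -1.7]
grip_width: 0.154
grip_force: 55.0
```

```bash
python3 -c "
from h import *
s,R=st(); tilt(name='t7'); print(slide([.438,.2395,.118],R,np.array(s['position'])))"
```

```text
t 26.6 p [0.4384 0.2389 0.3005] f [ 0.06  0.64 -1.67] tq [0.01 0.1  0.01] w 0.1535789565898961 54.999989960342646
[[ 0.996  0.087  0.   ]
 [ 0.087 -0.996 -0.   ]
 [ 0.     0.    -1.   ]]
[ 0.346  0.    -0.887  1.664  0.     1.477 -2.025]
t 26.6 tilt best [(91, 54), (87, 22), (70, 18), (69, 24), (68, 20), (65, 16)] f [ 0.1  0.6 -1.7] tq [0.01 0.1  0.01]
[-0.04 -0.06 18.25]
```

>>> {"method": "move_arm", "body": {"slide": [[0,0,3],[0,0,6.5],[0,0,10],[0,0,13],[0,0,15],[0,0,15.8],[0,0,16],[0,0,16]], "roll": [0,0,0,0,0,0,0,0]}}

```text
time: 27.45
position: [0.439, 0.2393, 0.1413]
tool_rot: [-3.138, -0.135, -0.002]
ft_force: [0.6, 0.2, -1.7]
grip_width: 0.156
grip_force: 55.0
```

```bash
python3 -c "
from h import *
s,R=st(); tilt(name='t8'); tilt()"
```

```text
t 27.45 p [0.439  0.2393 0.1413] f [ 0.65  0.23 -1.71] tq [ 0.07  0.1  -0.  ] w 0.15574692768330206 55.00001102685928
[[ 0.996  0.086  0.001]
 [ 0.086 -0.996  0.001]
 [ 0.001 -0.    -1.   ]]
[ 0.303  0.132 -0.902  1.896  0.113  1.165 -2.124]
t 27.45 tilt best [(76, 54), (63, 36), (58, 60), (50, 24), (50, 22), (49, 56)] f [ 0.6  0.2 -1.7] tq [ 0.07  0.1  -0.  ]
t 27.5 tilt best [(75, 54), (62, 36), (58, 60), (51, 24), (50, 22), (49, 56)] f [ 0.4 -0.  -1. ] tq [ 0.03  0.07 -0.  ]
```

>>> {"method": "move_arm", "body": {"slide": [[2,0,0],[4.5,0,0],[6.6,0,0],[6.6,0,0.8],[6.6,0,1.6],[6.6,0,2.1],[6.6,0,2.3],[6.6,0,2.3]], "roll": [0,0,0,0,0,0,0,0], "squeeze": 22}}

```text
time: 28.35
position: [0.5035, 0.2445, 0.1173]
tool_rot: [3.138, 0.136, -0.001]
ft_force: [0.7, -0.2, -0.9]
grip_width: 0.157
grip_force: 22.0
```

>>> {"method": "move_arm", "body": {"slide": [[-0.7,0,0.4],[-1.4,0,0.8],[-2,0,1.2],[-2.7,0,1.7],[-3.3,0,2.2],[-3.9,0,2.8]], "roll": [0,0,0,0,0,0]}}

```text
time: 28.95
position: [0.4648, 0.2413, 0.0893]
tool_rot: [3.139, 0.135, 0.001]
ft_force: [0.3, 0.1, -0.1]
grip_width: 0.155
grip_force: 22.0
```

```bash
python3 -c "
from h import *
s,R=st(); tilt(name='t9'); tilt()"
```

```text
t 28.95 p [0.4648 0.2413 0.0893] f [ 0.26  0.11 -0.15] tq [ 0.09 -0.26 -0.01] w 0.15537410723487818 21.999802789650857
[[ 0.996  0.086  0.   ]
 [ 0.086 -0.996 -0.   ]
 [ 0.     0.    -1.   ]]
[ 0.254  0.267 -0.874  1.896  0.231  1.083 -2.197]
t 28.95 tilt best [(78, 16), (75, 54), (68, 18), (61, 56), (60, 60), (43, 24)] f [ 0.3  0.1 -0.1] tq [ 0.09 -0.26 -0.01]
t 29.0 tilt best [(71, 54), (65, 16), (61, 60), (57, 56), (54, 18), (53, 14)] f [-0.9 -0.4 -1.2] tq [ 0.12 -0.24  0.02]
```

>>> {"method": "move_arm", "body": {"slide": [[-0.6,0,0.6],[-1.1,0,1.2],[-1.6,0,1.8],[-2.1,0,2.5],[-2.5,0,3.1],[-2.7,0,3.4],[-2.8,0,3.6],[-2.8,0,3.6]], "roll": [0,0,0,0,0,0,0,0]}}

```text
time: 29.85
position: [0.4369, 0.2387, 0.0537]
tool_rot: [3.138, 0.135, -0.002]
ft_force: [-1.5, -1.0, 4.1]
grip_width: 0.159
grip_force: 22.0
```

```bash
python3 -c "
from h import *
s,R=st(); tilt(name='t10')"
```

```text
t 29.85 p [0.4369 0.2387 0.0537] f [-1.46 -1.02  4.1 ] tq [-0.2   0.27 -0.03] w 0.15869622463946115 22.000184864737093
[[ 0.996  0.086 -0.001]
 [ 0.086 -0.996 -0.001]
 [-0.001  0.001 -1.   ]]
[ 0.246  0.261 -0.877  1.985  0.238  1.002 -2.229]
t 29.85 tilt best [(67, 2), (66, 0), (53, -2), (51, 54), (46, 8), (40, 10)] f [-1.5 -1.   4.1] tq [-0.2   0.27 -0.03]
```

>>> {"method": "move_arm", "body": {"slide": [[0,0,0.1],[0,0,0.1],[0,0,0.1]], "roll": [0,0,0], "squeeze": 4}}

```text
time: 30.2
position: [0.4369, 0.2389, 0.0524]
tool_rot: [3.138, 0.135, -0.002]
ft_force: [-4.2, -0.7, 5.4]
grip_width: 0.155
grip_force: 4.0
```

>>> {"method": "move_arm", "body": {"slide": [[0,0,0],[0,0,0],[0,0,0],[0,0,0],[0,0,0],[0,0,0],[0,0,0],[0,0,0]], "roll": [0,0,0,0,0,0,0,0], "gripper": 8.7}}

```text
time: 31.0
position: [0.4374, 0.2389, 0.0525]
tool_rot: [3.139, 0.135, 0.0]
ft_force: [-0.3, 0.6, -0.3]
grip_width: 0.807
grip_force: 0.0
```

>>> {"method": "move_arm", "body": {"slide": [[0,0,-1],[0,0,-3],[0,0,-6],[0,0,-10],[0,0,-14],[0,0,-17],[0,0,-18],[0,0,-18]], "roll": [0,0,0,0,0,0,0,0]}}

```text
time: 31.8
position: [0.4382, 0.2394, 0.2342]
tool_rot: [-3.138, -0.135, -0.005]
ft_force: [-0.9, 0.1, -1.3]
grip_width: 0.997
grip_force: 0.0
```

```bash
python3 -c "
from h import *
s,R=st(); c=cams.get_calibration('wrist'); np.savez('w20.npz',**{k:np.array(v) for k,v in c.items()})
snap('wrist','w20',(160,0,560,250),2)
b=cams.get_image('side')[:,:,::-1]; b=cv2.resize(b[250:330,255:305],None,fx=2,fy=2); a=cv2.imread('pics/w20.png'); a[340:500,0:100]=b; cv2.imwrite('pics/w20.png',a)
"
```

```text
t 31.8 p [0.4382 0.2394 0.2342] f [-0.92  0.1  -1.26] tq [ 0.06 -0.01 -0.01] w 0.9973525675821074 0.0
[[ 0.996  0.086  0.003]
 [ 0.086 -0.996  0.   ]
 [ 0.003 -0.    -1.   ]]
[ 0.355  0.033 -0.915  1.775  0.028  1.344 -2.052]
```

View pics/w20.png

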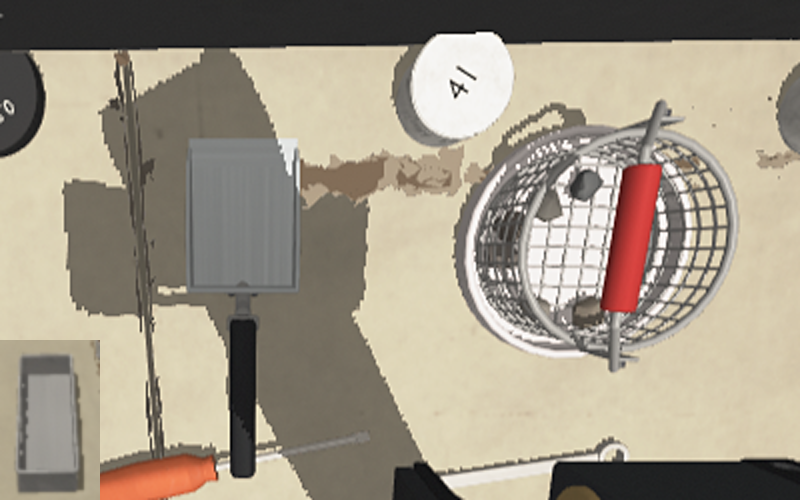

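```bash
python3 -c "
from h import *
np.set_printoptions(precision=4,suppress=True)
c=dict(np.load('w20.npz')); f=lambda u,v,z:ray('',((u+.5)/2-.5+160,(v+.5)/2-.5),z,c)
m=f(632,238,.129); d=f(645,165,.129)-f(620,312,.129); print(m,f(645,165,.129),f(620,312,.129),np.degrees(np.arctan2(d[1],d[0])))
s,R=st(); print(slide([m[0],m[1],.2342],R,np.array(s['position'])))
"
```

```text
[0.5267 0.0819 0.129 ] [0.5557 0.0836 0.129 ] [0.4957 0.0795 0.129 ] 3.935753928370204
t 31.9 p [0.4368 0.2385 0.2315] f [0.1  0.06 0.36] tq [0.03 0.06 0.03] w 0.9948184449395209 0.0
[[ 0.996  0.086 -0.001]
 [ 0.086 -0.996 -0.001]
 [-0.001  0.001 -1.   ]]
[ 0.354  0.035 -0.915  1.779  0.029  1.343 -2.052]
[ 7.62 16.37 -0.27]
```

>>> {"method": "move_arm", "body": {"slide": [[2,4,0],[4,8,0],[6,12,0],[7.6,15.5,0],[7.6,16.4,0],[7.6,16.4,0],[7.6,16.4,4],[7.6,16.4,8],[7.6,16.4,10.5],[7.6,16.4,11.7],[7.6,16.4,12.1],[7.6,16.4,12.1]], "roll": [0.03,0.03,0.03,0.03,0.03,0.03,0.03,0.03,0.03,0.03,0.03,0.03]}}

```text
time: 33.1
position: [0.5272, 0.0831, 0.1119]
tool_rot: [-3.14, -0.09, -0.0]
ft_force: [0.5, -0.6, 1.1]
grip_width: 1.001
grip_force: 0.0
```

>>> {"method": "move_arm", "body": {"slide": [[0,0,0],[0,0,0],[0,0,0],[0,0,0],[0,0,0],[0,0,0],[0,0,0]], "roll": [0,0,0,0,0,0,0], "gripper": 2.6, "squeeze": 5}}

```text
time: 33.8
position: [0.5272, 0.0819, 0.1115]
tool_rot: [3.14, 0.087, -0.0]
ft_force: [0.3, -0.3, 0.3]
grip_width: 0.449
grip_force: 0.0
```

>>> {"method": "move_arm", "body": {"slide": [[0,0,0],[0,0,0],[0,0,0],[0.6,0,0],[0,0.5,-0.3],[0,1,-0.55],[0,1.5,-0.75],[0,2,-0.95],[0,2.5,-1.05],[0,3,-1.15],[0,3.4,-1.2],[0,3.7,-1.2],[0,3.7,-1.2],[0,3.7,-1.2]], "roll": [0,0,0,0,0,0,0,0,0,0,0,0,0,0]}}

```text
time: 35.2
position: [0.5292, 0.0451, 0.1234]
tool_rot: [-3.14, -0.088, 0.0]
ft_force: [0.5, -0.5, -0.2]
grip_width: 0.3
grip_force: 0.0
```

>>> {"method": "move_arm", "body": {"slide": [[0,0,0],[0,0,0],[0,0,0],[0,0,0],[0,0,0],[0,0,0]], "roll": [0,0,0,0,0,0], "gripper": 0, "squeeze": 15}}

```text
time: 35.8
position: [0.5292, 0.0452, 0.1235]
tool_rot: [-3.14, -0.088, 0.0]
ft_force: [-0.2, 0.4, 0.8]
grip_width: 0.155
grip_force: 15.0
```

>>> {"method": "move_arm", "body": {"slide": [[0,0,0],[0,0,0],[0,0,-0.2],[0,0,-0.5],[0,0,-1],[0,0,-1.7],[0,0,-2.6],[0,0,-3.6],[0,0,-4.8],[0,0,-6],[0,0,-7.2],[0,0,-8.4],[0,0,-9.6],[0,0,-10.7],[0,0,-11.7],[0,0,-12.5],[0,0,-13.1],[0,0,-13.6],[0,0,-13.9],[0,0,-14]], "roll": [0,0,0,0,0,0,0,0,0,0,0,0,0,0,0,0,0,0,0,0], "squeeze": 50}}

```text
time: 37.8
position: [0.5293, 0.0451, 0.2636]
tool_rot: [3.14, 0.088, -0.0]
ft_force: [0.7, 0.5, -3.5]
grip_width: 0.142
grip_force: 50.0
```

>>> {"method": "move_arm", "body": {"slide": [[0,0,0],[0,0,0],[0,0,0],[0,0,0],[0,0,0],[0,0,0],[0,0,0],[0,0,0],[0,0,0],[0,0,0],[0,0,0],[0,0,0],[0,0,0],[0,0,0],[0,0,0],[0,0,0],[0,0,0],[0,0,0],[0,0,0],[0,0,0]], "roll": [0,0,0,0,0,0,0,0,0,0,0,0,0,0,0,0,0,0,0,0]}}

```text
time: 39.8
position: [0.5292, 0.0451, 0.2635]
tool_rot: [3.14, 0.088, -0.0]
ft_force: [-0.5, -1.1, -4.9]
grip_width: 0.144
grip_force: 50.0
```

```bash
python3 - <<'E'
from h import *
st(); I=[cams.get_image('side').astype(int)]
F=[]
for i in range(8):
    I.append(cams.get_image('side').astype(int)); q=monitor.get_state(); F.append(np.r_[q['ft_force'],q['torque']])
print(np.round(np.mean(F,0),2),'motion',np.abs(I[-1]-I[0]).max(), (np.abs(I[-1]-I[0]).max(2)>25).sum())
# red grip location and basket dark mesh extent in the side view, relative to expectation
im=I[-1]; r=(im[...,0]>150)&(im[...,1]<70)&(im[...,2]<70); v,u=np.nonzero(r); print('red',u.min(),u.max(),v.min(),v.max())
b=np.array([.529,.045,.145]); t=np.linspace(0,2*np.pi,13)[:-1]
for z in(.145,.207): print(z,np.round(proj('side',np.c_[.529+.058*np.cos(t[[0,3,6,9]]),.045+.058*np.sin(t[[0,3,6,9]]),np.full(4,z)])).tolist())
I0=cv2.imread('pics/side0.png'); I0=cv2.resize(I0,(560,420))[:,:,::-1].astype(int); d=(np.abs(im-I0).max(2)>40)[100:260,230:340]
for row in range(0,160,8): print(100+row,[int(x) for x in np.add.reduceat(d[row:row+8].sum(0),np.arange(0,110,6))])
E
```

```text
t 39.8 p [0.5292 0.0451 0.2635] f [-0.47 -1.07 -4.93] tq [ 0.02 -0.04 -0.05] w 0.143883174319746 49.99465763568878
[[ 0.998  0.056 -0.   ]
 [ 0.056 -0.998 -0.   ]
 [-0.     0.    -1.   ]]
[ 0.57   0.097 -0.748  1.661  0.067  1.41  -1.7  ]
[-0.33 -0.02 -4.65  0.04  0.    0.  ] motion 14 0
red 242 242 197 197
0.145 [[300.0, 196.0], [283.0, 188.0], [266.0, 196.0], [282.0, 205.0]]
0.207 [[301.0, 180.0], [283.0, 172.0], [265.0, 180.0], [282.0, 188.0]]
100 [0, 0, 0, 0, 0, 0, 9, 47, 43, 48, 42, 0, 0, 0, 0, 0, 0, 0, 0]
108 [0, 0, 0, 0, 0, 0, 10, 48, 43, 44, 48, 0, 0, 0, 0, 0, 0, 0, 0]
116 [0, 0, 0, 0, 0, 0, 3, 36, 48, 48, 21, 0, 0, 0, 0, 0, 0, 0, 0]
124 [0, 0, 0, 0, 0, 0, 7, 48, 48, 48, 33, 0, 0, 0, 0, 0, 0, 0, 0]
132 [0, 0, 0, 0, 0, 0, 8, 48, 48, 48, 45, 1, 0, 0, 0, 0, 0, 0, 0]
140 [0, 0, 0, 0, 0, 0, 8, 48, 48, 48, 48, 9, 0, 0, 0, 0, 0, 0, 0]
148 [0, 0, 0, 0, 0, 0, 7, 42, 47, 46, 36, 10, 0, 0, 0, 0, 0, 0, 0]
156 [0, 0, 0, 0, 0, 0, 7, 19, 40, 41, 12, 2, 0, 0, 0, 0, 0, 0, 0]
164 [0, 0, 0, 0, 0, 1, 6, 0, 8, 6, 0, 1, 1, 0, 0, 0, 0, 0, 0]
172 [0, 0, 0, 0, 0, 0, 3, 0, 2, 2, 0, 1, 3, 0, 0, 0, 0, 0, 0]
180 [0, 0, 0, 0, 0, 1, 22, 8, 15, 19, 13, 12, 0, 0, 0, 0, 0, 0, 0]
188 [0, 0, 0, 0, 0, 0, 19, 31, 42, 47, 43, 28, 0, 0, 0, 0, 0, 0, 0]
196 [0, 0, 0, 0, 0, 0, 18, 7, 10, 17, 31, 17, 0, 0, 0, 0, 0, 0, 0]
204 [0, 0, 0, 0, 0, 0, 0, 5, 0, 2, 2, 19, 42, 21, 0, 0, 0, 0, 0]
212 [0, 0, 0, 0, 0, 0, 20, 6, 3, 2, 1, 5, 11, 3, 0, 0, 0, 0, 0]
220 [0, 8, 8, 12, 14, 20, 5, 5, 13, 6, 11, 5, 35, 41, 4, 0, 0, 0, 0]
228 [47, 48, 48, 48, 48, 48, 9, 19, 31, 24, 21, 15, 29, 44, 16, 0, 0, 0, 0]
236 [26, 23, 15, 17, 12, 8, 1, 3, 5, 0, 4, 18, 40, 31, 25, 0, 0, 0, 0]
244 [0, 0, 0, 0, 0, 0, 0, 0, 0, 0, 0, 0, 0, 0, 0, 0, 0, 0, 0]
252 [0, 0, 0, 0, 0, 0, 0, 0, 0, 0, 0, 0, 0, 0, 0, 0, 0, 0, 0]
```

```bash
python3 -c "
from bench import workorder
print(workorder.close_job())"
```

```text
the job is handed in; nothing more can be done
None
```

The job is handed in at about 40 s with the basket held still, about 14 cm above where it stood in its dish. The scoop is back flat on the table and the pan is empty. I saw four stones in the basket and none on the table; the lifted weight fits all six, but I did not measure the basket's level closely.

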